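# Refit the hand mill's crank: find the shaft's flat and hold the hub on it

### The arm

A 6-joint arm with a two-finger parallel gripper is mounted at the origin on the work surface. World frame = base frame: x ahead of the robot, y to its left, z up, the work surface at z = 0. Lengths are in m, angles in degrees, forces in N, time in s.
With the tool pointing down it reaches from about 0.275 to 0.725 m from the base axis. Payload 5.6 kg.
Tool frame: the origin (TCP) lies at the very end of the fingers, on their centre line; the grasp point (between the pads) lies 19 mm behind it; z points along the fingers, y is the line along which they close (so a half turn about z gives the same grasp; the last joint's range is limited). The gripper opens to 85 mm and grips with 20 to 120 N. Pads are 22 mm wide; open, the fingers measure 114 mm over their backs; the gripper's body (76 mm by 85 mm) begins 54 mm behind the grasp point. The pads swing forward as they close: fully open they stand 13 mm farther back than shut.
Start: joints at [-53.423, 14.616, 6.199, 0, -81.583, -16.306], TCP at [0.191, -0.516, 0.231] pointing down, gripper open.
Joint ranges: [-168.99, 168.99], [-69.2, 112.95], [-62.41, 85.93], [-164.36, 98.24], [-168.68, -3.75], [-174.98, 174.98]. Speed limits (degrees/s): [147.25, 147.25, 180, 180, 180, 180].

### API

Orientations are given as [roll, pitch, yaw] about the fixed x, y, z axes, in that order (R = Rz(yaw) Ry(pitch) Rx(roll)).
In Python, from rig import manip, eyes, look_for, cut_out, pinpoint gives the robot as it stands.
- The arm moves only by the shell command python3 -m jog 'ROWS' [FORCE]. ROWS is a JSON object of lists of equal length, an entry for each row: "xyz": the shift along the world's x, y, z normalised to -1 to 1, where 1 is 0.025 m, a list of three; "delta_rot": the turn, a rotation vector about the world's x, y, z normalised to -1 to 1, where 1 is pi rad, a list of three; "hand": the closure, from -1 (fully open) to 1 (shut). A call has 1 to 12 rows; each row shifts and turns the commanded pose from where the row before left it; what a row does not reach is not made up. A row lasts 1/10 s, in which the tool goes at most 50 mm and 8.59 degrees, less where a joint would pass 70% of its speed; a pose out of reach is approached as far as the arm can. A call with a number of a shift or a turn outside -1 to 1 is refused whole. A call with a gripper value outside its range is refused whole. The fingers move at their own pace and stop on an object; FORCE is the grip in N (left out, the last holds). Time passes only in rows, so rows that do not move let the fingers close. It gives the time, the measured TCP pose, the force, the opening and the grip force at its end, in the units of the state.
- manip.get_state(): the state, without advancing time (a new reading comes with each control period).
- eyes.grab_frame(name): name is "scene" or "top"; returns the picture (480x640x3 uint8, blue, green, red); there is no depth.
- eyes.camera_info(name): a dict with "vfov" (degrees; the focal length in pixels is half the picture's height over the tangent of half this angle, whatever the lens; pixels are square), "cx", "cy" (the principal point, pixels), "world_to_cam" (4x4, takes a point from world to camera coordinates). Camera axes: x right, y down, z forward; pixel columns grow to the right and rows downward; lengths in m; the calibration is good to about 2 mm. A picture is of the moment at which its call begins. camera_info takes no time and is no camera call.
- manip.hand_in(): hands the job in; it is judged then, once.
Trained networks look in the newest picture that a camera, given by its name, has taken for a name from the list of things; names that differ only in an ending like _2 or _b are one class to them, and where a whole thing is asked for, a point or a joint stands for the part that bears it (a point fixed in the world has none). Each returns a list of dicts, best first, with "p" (0 to 1); they miss things now and then, are a little off and sometimes report something else, mostly with a low value. They report only what shows in the picture. A call takes as long as a camera call. They do not tell look-alikes from the thing itself.
- look_for(name, camera): "bbox" ([left, top, right, bottom] in pixels, round what is visible of it).
- cut_out(name, camera): "mask" (480x640 bool, what is visible of it) and "bbox" ([left, top, right, bottom] in pixels, round what is visible of it).
- pinpoint(name, camera): "location" ([column, row] in pixels: a listed point, or the origin of a listed thing).
The state is a dict: "time_s": time; "q": joint angles; "qvel": joint speeds; "tau": joint torques, N m; "eef_pos": TCP position; "orientation": TCP orientation; "force": force on the tool from outside, world axes, zero at the start; "wrist_torque": the same for the moment, N m; "width": opening from 0.0 (shut) to 1.0 (fully open); "grasp_force": force on a finger pad.
Only numpy, scipy, OpenCV 4.12 (cv2) and the standard library are available. Lean on these libraries where they do the work, as an engineer would, in place of code of your own. Each camera call takes 0.05 s, during which the arm holds its last target. There are 200 camera calls.

### The job

The hand mill's crank has been off for washing. With the crank still lying on the counter, pinch the bare upright shaft and turn it until the flat milled on it faces the mill's drawer side; then slip the crank's hub over the shaft with its thumb screw squarely on that flat (the arm pointing away from the drawer side), fully down on the shoulder and level. Finish while still holding the crank there gripped firmly, steady, so that I can tighten the thumb screw; leave the other things on the counter where they are.

Things in the scene. Friction and masses are not known exactly. Their poses are not given: they have to be found in the camera images.
- mill: hand mill fixed to the counter: wooden box, 130 x 130 mm base, 112 mm high, a drawer with brass knob in its -x face (the drawer side); on it a steel hopper 110 mm across (rim 157 mm high), a bridge bar across it along y, and on that a round boss 24 mm across, top (the shoulder) 174 mm high, from which the shaft rises. Origin: centre of the underside, -x to the drawer side, z up
- seat (a point): centre of the boss's flat top (the shoulder the hub must come down on), on the shaft's axis, 174 mm above the counter; axes as the mill's
- shaft (a joint): turn of the shaft about its upright axis (rad, counter-clockwise from above, no stops; a drag of about 0.04 N m keeps it where it is left). 0 or a whole turn: the flat faces the drawer side; it starts at 0.7 to 5.6
- shaft_top (a point): centre of the top end of the bare steel shaft, 30 mm above the shoulder. Shaft 12 mm in diameter with one flat over its whole bare length, 3 mm from the axis: 12 mm across, but 9 mm across the flat. Pads closing on it near the flat swing it square to them. Top edge chamfered 1.5 mm. Axes turn with the shaft: -x is where the flat faces, z up
- shaft_flat (a point): middle of the flat's face: 3 mm from the shaft's axis, 15 mm above the shoulder; axes as shaft_top
- crank: loose steel crank, about 0.2 kg, lying on the counter with its wooden grip up. Hub: block 28 (x) x 26 (y) x 24 mm (z), upright through bore of 14 mm; origin: centre of the bore at the hub's underside, z up. Arm 16 x 5 mm, flush with the underside, along +x to the grip (27 mm across, top 63 mm high) at x = 118 mm. Thumb screw on the -x side. Centre of mass about 40 mm along +x
- crank_hub (a point): centre of the hub, 12 mm above its underside; grip it here across the bare +y and -y faces (26 mm). Axes as the crank's
- crank_screw (a point): outer face of the thumb screw's head (17 mm across): 29 mm from the bore's axis along the crank's -x, 12 mm above the underside. The screw's 5 mm nose stands 3 mm proud in the bore, 4 mm from its axis, so the hub goes down the shaft only with the screw over the flat (1 mm play all round); else it stops 20 mm above the shoulder. Axes as the crank's
- tub: bystander: lidded food tub 178 x 118 x 51 mm on the 6 mm high glass cooktop; origin at the centre of its underside
- jar: bystander: glass jar 72 mm across, 100 mm high, beyond the mill; origin at the centre of its underside
- spoon_rest: bystander: steel spoon rest, 104 mm dish 14 mm high with a 100 mm flat handle; origin under the dish's centre
- canister: bystander: white square canister 100 x 100 mm, 143 mm high, to the right; origin at the centre of its underside
Mind the look-alikes: they are no part of the job. Leave any orange look-alike of the mill alone. What is shaped like the crank but red is not meant.

How it is judged (in metres and radians):
On the way:
1. the bare shaft is turned until its flat faces the drawer side (within about 20 degrees), while the crank still lies on the counter (x of shaft_flat in the frame of mill below -0.0028 m and height (world z) of crank below 0.02 m), for 0.2 s.
At the end, for the whole second after the job is handed in: hub on the shaft, down on the shoulder within 2 mm, centred within 3 mm, level within 4 degrees; screw on the flat within 15 degrees, flat to the drawer side within 20 degrees; crank at rest and still held by the fingers (over 20 N, both fingers together); bystanders not shifted (z of crank in the frame of seat between -0.003 and 0.002 m and horizontal distance between crank and seat below 0.003 m and angle between crank's own z axis and vertical below 0.07 rad and x of crank_screw in the frame of shaft_top below -0.02 m and y of crank_screw in the frame of shaft_top between -0.0075 and 0.0075 m and x of shaft_flat in the frame of mill below -0.0028 m and contact force between the fingers and crank above 20 N and linear speed of crank below 0.02 m/s and angular speed of crank below 0.2 rad/s); the arm keeps its last pose, push and grip.
It fails at once if the tub is moved more than 30 mm or tipped (distance of tub from where it was at the start of the episode above 0.03 m or angle between tub's own z axis and vertical above 0.4 rad).
It fails at once if the jar is moved more than 30 mm or tipped (distance of jar from where it was at the start of the episode above 0.03 m or angle between jar's own z axis and vertical above 0.4 rad).
It fails at once if the spoon rest is moved more than 30 mm or tipped (distance of spoon_rest from where it was at the start of the episode above 0.03 m or angle between spoon_rest's own z axis and vertical above 0.4 rad).
It fails at once if the canister is moved more than 30 mm or tipped (distance of canister from where it was at the start of the episode above 0.03 m or angle between canister's own z axis and vertical above 0.4 rad).
It also fails if it takes over 69 s, if anything falls off the work surface, if the arm or the gripper's body presses on something with over 40 N, if the wrist force passes 120 N, or if a joint passes its speed limit or range.

## Working session

There is one attempt and no reset: what is moved stays moved. The work goes in short steps, Python scripts to look and compute and a shell command to move; the robot and the scene stay as the last step left them, time stands still between calls to the robot, and variables do not carry over. Pictures are saved under pics/ and viewed, at most 10 in all, crops included, and the job is handed in when it is done.

```bash
mkdir -p pics; ls; cat > h.py <<'E'
import numpy as np, cv2
from rig import manip, eyes, look_for, cut_out, pinpoint
def cam(n):
    c=eyes.camera_info(n); f=240/np.tan(np.radians(c['vfov'])/2)
    return f,c['cx'],c['cy'],np.array(c['world_to_cam'])
def proj(n,p):
    f,cx,cy,T=cam(n); q=T[:3,:3]@np.array(p,float)+T[:3,3]
    return np.array([cx+f*q[0]/q[2],cy+f*q[1]/q[2]])
def ray(n,uv):
    f,cx,cy,T=cam(n); R=T[:3,:3]; o=-R.T@T[:3,3]
    return o,R.T@np.array([(uv[0]-cx)/f,(uv[1]-cy)/f,1])
def atz(n,uv,z):
    o,d=ray(n,uv); return o+d*(z-o[2])/d[2]
E
python3 - <<'E'
from h import *
for n in("scene","top"):
    im=eyes.grab_frame(n); cv2.imwrite(f"pics/{n}0.png",im)
    f,cx,cy,T=cam(n); print(n,f,cx,cy,(-T[:3,:3].T@T[:3,3]).round(3),T[2,:3].round(3))
    for k in("mill","seat","shaft_top","shaft_flat","crank","crank_hub","crank_screw"):
        print(k,[(round(r['p'],2),np.round(r['location'],1).tolist()) for r in pinpoint(k,n)[:3]])
print(manip.get_state())
E
```

```text
pics
scene 461.5816898366899 318.45393406763174 231.69951042151425 [0.97  0.76  0.946] [-0.335 -0.669 -0.664]
mill [(0.88, [378.8, 262.3]), (0.87, [336.1, 321.6]), (0.56, [353.0, 210.8])]
seat [(0.83, [336.7, 268.3]), (0.66, [349.0, 168.2]), (0.63, [383.6, 218.9])]
shaft_top [(0.46, [335.7, 263.6]), (0.44, [351.2, 155.8]), (0.38, [383.8, 210.5])]
shaft_flat [(0.63, [336.3, 270.0]), (0.43, [384.1, 210.4]), (0.38, [351.7, 164.9])]
crank [(0.9, [315.6, 246.8]), (0.63, [300.5, 206.7])]
crank_hub [(0.85, [298.2, 207.3]), (0.67, [317.4, 242.8])]
crank_screw [(0.91, [330.3, 246.1]), (0.63, [308.7, 208.8])]
top 546.5233306739566 319.6772053450916 242.15491893093917 [ 0.416 -0.024  1.452] [ 0.112  0.011 -0.994]
mill [(0.91, [310.2, 306.0]), (0.82, [403.8, 325.9]), (0.77, [270.0, 232.3])]
seat [(0.96, [418.8, 328.7]), (0.89, [310.2, 303.9]), (0.69, [263.5, 221.1])]
shaft_top [(0.47, [418.7, 330.7]), (0.35, [261.3, 218.7])]
shaft_flat [(0.42, [414.5, 328.3]), (0.36, [262.2, 222.1])]
crank [(0.95, [361.7, 262.2]), (0.64, [437.1, 273.5])]
crank_hub [(0.71, [442.1, 272.6]), (0.64, [365.0, 260.2])]
crank_screw [(0.82, [358.7, 271.4]), (0.7, [431.4, 282.4]), (0.24, [437.5, 273.0])]
{'time_s': 0.8, 'q': array([-5.34208615e+01,  1.46158873e+01,  6.20087582e+00, -7.83028666e-04,
       -8.15814361e+01, -1.63060397e+01]), 'qvel': array([-0.03442298,  0.05819171,  0.06455088, -0.01935826, -0.09267972,
        0.03123987]), 'tau': array([-7.35713475e-04, -3.86370099e+01,  2.38057870e+01,  5.36744893e+00,
       -2.55754867e-04,  3.36023007e-06]), 'eef_pos': array([ 0.19060781, -0.51593048,  0.23129371]), 'orientation': array([-1.79996808e+02,  1.74083895e-03, -1.59727016e+02]), 'force': array([ 0.47702009, -0.01066014, -0.79707638]), 'wrist_torque': array([-0.00635541, -0.03178155, -0.0089271 ]), 'grasp_force': 0.0, 'width': 1.0009590890226703}
```

View pics/top0.png

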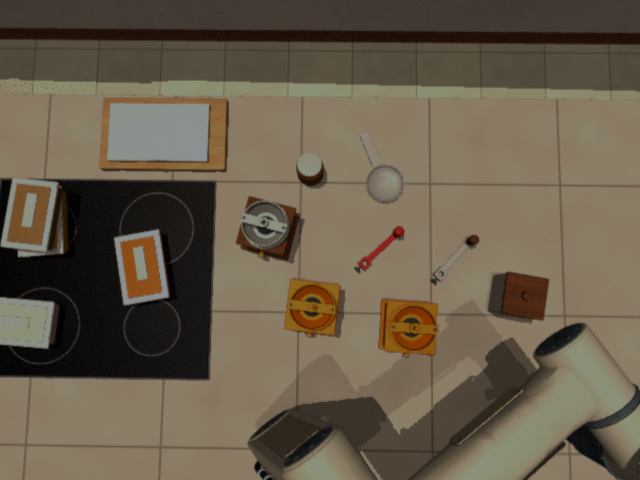

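View pics/scene0.png

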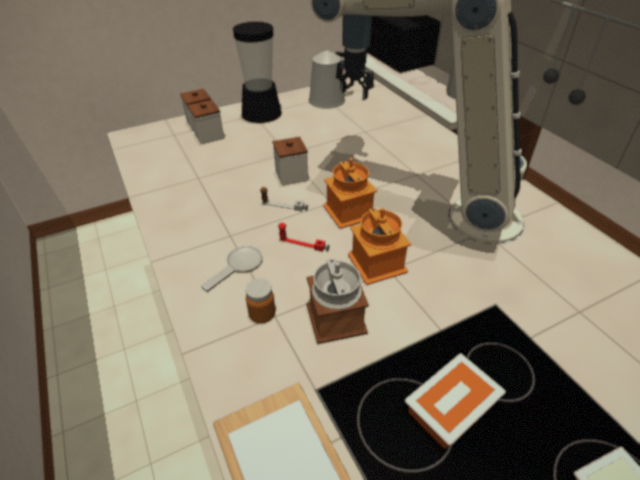

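Top view: the real mill is at about (265,225) with its knob at (262,254), i.e. the drawer faces image-down. The steel crank has its hub at about (440,273) and its grip at (473,240); the red crank is at (380,250). In the scene view the mill is at (337,300) and the crank at (285,203).

```bash
cat >> h.py <<'E'
def tri(a,b):
    o1,d1=ray("top",a);o2,d2=ray("scene",b)
    d1/=np.linalg.norm(d1);d2/=np.linalg.norm(d2)
    s=np.linalg.lstsq(np.c_[d1,-d2],o2-o1,rcond=None)[0]
    p,q=o1+s[0]*d1,o2+s[1]*d2
    return (p+q)/2,np.linalg.norm(p-q)
def avg(n,k=4): return np.mean([eyes.grab_frame(n).astype(float) for _ in range(k)],0).clip(0,255).astype(np.uint8)
E
python3 - <<'E'
from h import *
print("seat",tri([263.5,221.1],[336.7,268.3]),atz("top",[263.5,221.1],.174),atz("scene",[336.7,268.3],.174))
print("top",tri([261.3,218.7],[335.7,263.6]))
print("mill",atz("top",[270,232.3],0),atz("scene",[336.1,321.6],0))
print("hub",atz("top",[442.1,272.6],.012),atz("scene",[298.2,207.3],.012))
print("scr",atz("top",[431.4,282.4],.012),atz("scene",[308.7,208.8],.012))
print("crank",atz("top",[437.1,273.5],.0),atz("scene",[300.5,206.7],.0))
T=avg("top");S=avg("scene")
def crop(im,u,v,w,h,s): return cv2.resize(im[v:v+h,u:u+w],None,fx=s,fy=s,interpolation=cv2.INTER_CUBIC)
a=crop(T,225,180,80,90,5); b=crop(S,290,240,80,90,5); cv2.imwrite("pics/c1.png",np.hstack([a,b]))
a=crop(T,420,225,66,66,6); b=crop(S,250,170,66,66,6); cv2.imwrite("pics/c2.png",np.hstack([a,b]))
for n in("top","scene"):
  for k in("mill","crank"):
    for i,r in enumerate(cut_out(k,n)[:3]):
        m=r['mask']; print(n,k,round(r['p'],2),r['bbox'],m.sum())
E
```

```text
seat (array([0.60636364, 0.12331751, 0.1838013 ]), np.float64(0.0013481581647457725)) [0.60840654 0.12408664 0.174     ] [0.6011403  0.11553722 0.174     ]
top (array([0.60973378, 0.12589569, 0.20288069]), np.float64(0.00029748424228115216))
mill [0.60446387 0.12603646 0.        ] [0.60958309 0.13284957 0.        ]
hub [ 0.50162239 -0.33052892  0.012     ] [ 0.5017646  -0.31781289  0.012     ]
scr [ 0.47553829 -0.30221722  0.012     ] [ 0.47512635 -0.29480684  0.012     ]
crank [ 0.49977849 -0.31983472  0.        ] [ 4.87707919e-01 -3.30960479e-01  1.11022302e-16]
top mill 0.86 [237.4, 196.3, 299.2, 260.4] 2901
top mill 0.79 [378.9, 298.5, 434.7, 360.5] 2970
top mill 0.78 [284.7, 278.9, 341.3, 340.0] 2575
top crank 0.72 [428.3, 236.4, 480.4, 283.4] 464
top crank 0.56 [354.8, 227.3, 402.5, 270.2] 359
scene mill 0.74 [321.7, 158.9, 377.2, 227.1] 2543
scene mill 0.62 [350.7, 208.5, 413.0, 286.0] 3504
scene crank 0.81 [275.5, 219.7, 331.8, 250.8] 465
scene crank 0.68 [259.5, 185.3, 306.9, 213.3] 348
scene crank 0.29 [305.2, 256.0, 368.5, 343.3] 4150
```

View pics/c1.png

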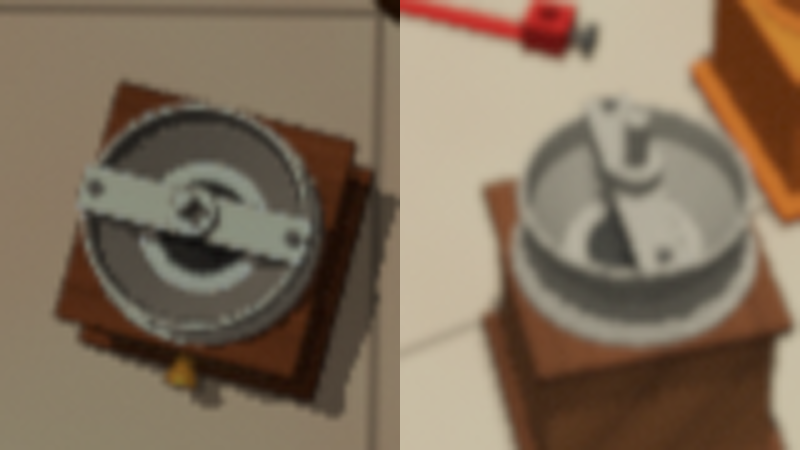

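View pics/c2.png

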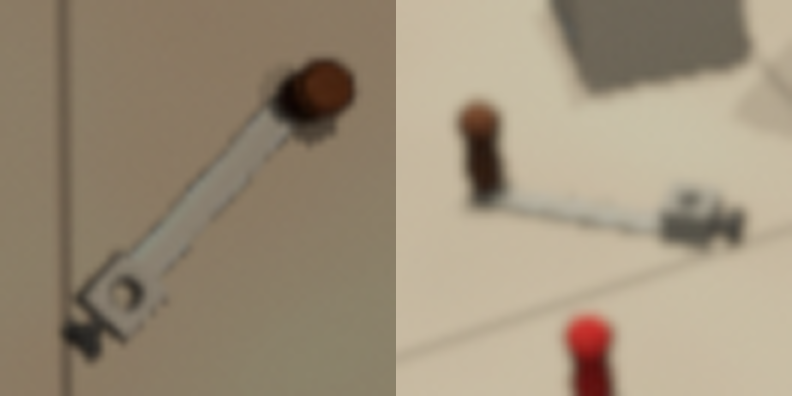

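Crop c1 (top | scene): rim centre ≈(265,225) px, bridge ends ≈(244,217.6) and (283.6,228), roof corners ≈(249.4,196.6), (295.6,208.4), (236,243.6), shaft top ≈(264,222). Crop c2: bore ≈(440.8,274.2), grip top ≈(474.2,239.5), screw head ≈(433.7,281.3). The flat can't be made out, so I'll find it by feel.

```bash
python3 - <<'E'
from h import *
A=lambda u,v,z:atz("top",[u,v],z)[:2]
ang=lambda d:round(float(np.degrees(np.arctan2(d[1],d[0]))),1)
b0,b1=A(244,217.6,.162),A(283.6,228,.162)
print("bridge mid",(b0+b1)/2,"mill yaw(y axis)",ang(b0-b1)-90)
c=[A(249.4,196.6,.112),A(295.6,208.4,.112),A(236,243.6,.112)]
print("roof",np.linalg.norm(c[0]-c[1]),np.linalg.norm(c[0]-c[2]),"ctr",(c[1]+c[2])/2,"yaw",ang(c[0]-c[1])-90,ang(c[0]-c[2]))
print("rim ctr",A(265,225,.157),"shaft top",A(264,222,.204), "scene shaft top",atz("scene",[290+235/5,240+108/5],.204))
bo,gr,sc=A(440.8,274.2,.024),A(474.2,239.5,.063),A(433.7,281.3,.012)
print("bore",bo,"grip",gr,"screw",sc,"dist",np.linalg.norm(gr-bo),np.linalg.norm(sc-bo),"yaw",ang(gr-bo),ang(bo-sc))
sb=atz("scene",[250+690/6,170+197/6],.024)[:2]; sg=atz("scene",[250+480/6,170+110/6],.063)[:2]
print("scene bore",sb,"grip",sg,np.linalg.norm(sg-sb),ang(sg-sb))
# rim check overlay
T=avg("top",3)
R=cv2.resize(T[180:270,225:305],None,fx=6,fy=6,interpolation=cv2.INTER_CUBIC)
g=cv2.cvtColor(R,cv2.COLOR_BGR2GRAY)
print(cv2.HoughCircles(g,cv2.HOUGH_GRADIENT,1,50,param1=100,param2=30,minRadius=130,maxRadius=155))
E
```

```text
bridge mid [0.60613851 0.12472557] mill yaw(y axis) -14.099999999999994
roof 0.11924059107886353 0.12198712784004466 ctr [0.60567925 0.12503027] yaw -13.799999999999997 -14.2
rim ctr [0.60157054 0.12222374] shaft top [0.60180459 0.11940383] scene shaft top [0.60476405 0.12260674 0.204     ]
bore [ 0.496695   -0.32454441] grip [ 0.5841241  -0.40236195] screw [ 0.47849901 -0.30826827] dist 0.11704450855130041 0.024413249490530805 yaw -41.7 -41.8
scene bore [ 0.30718525 -0.22318658] grip [ 0.39486963 -0.29926269] 0.11608670946569938 -40.9
None
```

Mill axis ≈(0.604, 0.1225), yaw ≈ −14°; crank bore ≈(0.497, −0.3245), yaw ≈ −41.7° (grip distance 117 mm against 118 expected). Moving to above the shaft.

```bash
python3 -m jog '{"xyz":[[0.5,0.8,0.1],[0.5,0.8,0.1],[0.5,0.8,0.1],[0.5,0.8,0.1],[0.5,0.8,0.1],[0.5,0.8,0.1],[0.5,0.8,0.1],[0.5,0.8,0.1],[0.5,0.8,0.1],[0.5,0.8,0.1],[0.5,0.8,0.1],[0.5,0.8,0.1]],"delta_rot":[[0,0,0.01],[0,0,0.01],[0,0,0.01],[0,0,0.01],[0,0,0.01],[0,0,0.01],[0,0,0.01],[0,0,0.01],[0,0,0.01],[0,0,0.01],[0,0,0.01],[0,0,0.01]],"hand":[-1,-1,-1,-1,-1,-1,-1,-1,-1,-1,-1,-1]}' 60 && python3 -m jog '{"xyz":[[0.5,0.8,0],[0.5,0.8,0],[0.5,0.8,0],[0.5,0.8,0],[0.5,0.8,0],[0.5,0.8,0],[0.5,0.8,0],[0.5,0.8,0],[0.5,0.8,0],[0.5,0.8,0],[0.5,0.8,0],[0.5,0.8,0]],"delta_rot":[[0,0,0.01],[0,0,0.01],[0,0,0.01],[0,0,0.01],[0,0,0.01],[0,0,0.01],[0,0,0.01],[0,0,0.01],[0,0,0.01],[0,0,0.01],[0,0,0.01],[0,0,0.01]],"hand":[-1,-1,-1,-1,-1,-1,-1,-1,-1,-1,-1,-1]}' 60
```

```text
time_s: 2.75
eef_pos: [0.3409, -0.275, 0.2615]
orientation: [-180.0, 0.0, -138.1]
force: [0.1, -0.4, 0.1]
width: 1.004
grasp_force: 0.0
time_s: 3.95
eef_pos: [0.491, -0.035, 0.2614]
orientation: [-180.0, 0.0, -116.4]
force: [-0.1, -0.3, 0.1]
width: 1.0
grasp_force: 0.0
```

```bash
python3 -m jog '{"xyz":[[0.565,0.788,0],[0.565,0.788,0],[0.565,0.788,0],[0.565,0.788,0],[0.565,0.788,0],[0.565,0.788,0],[0.565,0.788,0],[0.565,0.788,0],[0,0,0],[0,0,0]],"delta_rot":[[0,0,0.0086],[0,0,0.0086],[0,0,0.0086],[0,0,0.0086],[0,0,0.0086],[0,0,0.0086],[0,0,0.0086],[0,0,0.0086],[0,0,0],[0,0,0]],"hand":[-1,-1,-1,-1,-1,-1,-1,-1,-1,-1]}' 60
python3 - <<'E'
from h import *
for n in("top","scene"):cv2.imwrite(f"pics/{n}1.png",eyes.grab_frame(n))
T=cv2.imread("pics/top1.png")[150:270,200:330];S=cv2.imread("pics/scene1.png")[200:320,270:400]
cv2.imwrite("pics/v1.png",np.hstack([cv2.resize(T,None,fx=3,fy=3,interpolation=2),cv2.resize(S,None,fx=3,fy=3,interpolation=2)]))
e=manip.get_state()['eef_pos']; print(e,proj("scene",e),proj("scene",[e[0],e[1],.204]))
E
```

```text
time_s: 4.95
eef_pos: [0.6035, 0.1218, 0.2608]
orientation: [180.0, -0.0, -104.1]
force: [-0.8, 0.4, -0.4]
width: 1.003
grasp_force: 0.0
[0.60332469 0.12110637 0.26158911] [337.63674495 242.29300462] [337.23634947 260.96969615]
```

View pics/v1.png

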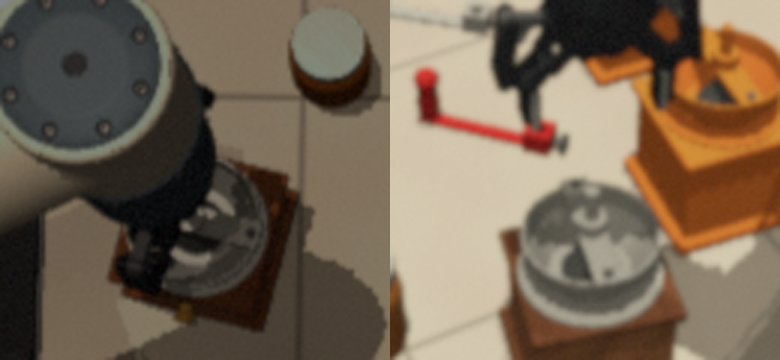

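Scene crop: the finger tips straddle the shaft line; the shaft top at about (337,262) matches the projected TCP (337.2,261). Going down to pinch.

```bash
python3 -m jog '{"xyz":[[0,0,-0.8],[0,0,-0.8],[0,0,-0.8],[0,0,-0.8],[0,0,-0.12],[0,0,0],[0,0,0],[0,0,0],[0,0,0],[0,0,0],[0,0,0],[0,0,0]],"delta_rot":[[0,0,0],[0,0,0],[0,0,0],[0,0,0],[0,0,0],[0,0,0],[0,0,0],[0,0,0],[0,0,0],[0,0,0],[0,0,0],[0,0,0]],"hand":[-1,-1,-1,-1,0.2,0.5,0.7,0.7,0.7,0.7,0.7,0.7]}' 20
```

```text
time_s: 6.25
eef_pos: [0.606, 0.1213, 0.1797]
orientation: [-179.7, 0.1, -104.2]
force: [6.5, -1.9, -0.9]
width: 0.149
grasp_force: 3.4
```

```bash
python3 -m jog '{"xyz":[[0.1,-0.03,0],[0,0,0],[0,0,0],[0,0,0],[0,0,0],[0,0,0]],"delta_rot":[[0,0,0],[0,0,0],[0,0,0],[0,0,0],[0,0,0],[0,0,0]],"hand":[0.7,1,1,1,1,1]}' 20
```

```text
time_s: 6.85
eef_pos: [0.6066, 0.1209, 0.179]
orientation: [-179.9, 0.0, -104.1]
force: [2.4, -0.7, 4.1]
width: 0.128
grasp_force: 20.3
```

```bash
python3 -m jog '{"xyz":[[0,0,0],[0,0,0],[0,0,0],[0,0,0],[0,0,0],[0,0,0]],"delta_rot":[[0,0,0],[0,0,0],[0,0,0],[0,0,0],[0,0,0],[0,0,0]],"hand":[1,1,1,1,1,1]}' 70;python3 - <<'E'
from h import *
s=manip.get_state();print(s['width']*85,s['eef_pos'],s['wrist_torque'])
E
```

```text
time_s: 7.45
eef_pos: [0.6066, 0.1209, 0.1792]
orientation: [-179.9, 0.0, -104.1]
force: [2.9, 0.2, 5.5]
width: 0.113
grasp_force: 68.3
9.632585595553913 [0.60662858 0.12088351 0.17917179] [-0.33067075 -0.68318609  0.03053637]
```

```bash
python3 -m jog '{"xyz":[[0,0,0],[0,0,0],[0,0,0],[0,0,0],[0,0,0],[0,0,0],[0,0,0],[0,0,0],[0,0,0],[0,0,0],[0,0,0],[0,0,0]],"delta_rot":[[0,0,0],[0,0,0],[0,0,0],[0,0,0.0417],[0,0,0.0417],[0,0,0.0417],[0,0,0.0417],[0,0,0.0417],[0,0,0.0417],[0,0,0.0417],[0,0,0.0417],[0,0,0]],"hand":[0.3,0.3,0.3,0.3,0.3,0.3,0.3,0.3,0.3,0.3,0.3,0.3]}' 20;
python3 -m jog '{"xyz":[[0,0,0],[0,0,0],[0,0,0],[0,0,0],[0,0,0],[0,0,0]],"delta_rot":[[0,0,0],[0,0,0],[0,0,0],[0,0,0],[0,0,0],[0,0,0]],"hand":[1,1,1,1,1,1]}' 20;
python3 -m jog '{"xyz":[[0,0,0],[0,0,0],[0,0,0],[0,0,0]],"delta_rot":[[0,0,0],[0,0,0],[0,0,0],[0,0,0]],"hand":[1,1,1,1]}' 70
```

```text
time_s: 8.65
eef_pos: [0.6056, 0.121, 0.1777]
orientation: [179.9, 0.0, -44.0]
force: [0.8, -0.3, -0.3]
width: 0.35
grasp_force: 0.0
time_s: 9.25
eef_pos: [0.6096, 0.1249, 0.1783]
orientation: [-179.4, -0.1, -44.2]
force: [11.2, 9.2, -4.4]
width: 0.096
grasp_force: 23.4
time_s: 9.65
eef_pos: [0.6096, 0.1249, 0.1784]
orientation: [-179.4, -0.1, -44.2]
force: [11.7, 9.2, -5.7]
width: 0.083
grasp_force: 68.1
```

Widths differ: 8.2 mm at yaw −44 against 10.9 mm at yaw −104, so the flat is now square to the pads (facing 46° or 226°). A round pinch at +60° gives the second component of the axis and decides which.

```bash
python3 -m jog '{"xyz":[[0.14,0.16,0],[0,0,0],[0,0,0],[0,0,0],[0,0,0],[0,0,0],[0,0,0],[0,0,0],[0,0,0],[0,0,0],[0,0,0],[0,0,0]],"delta_rot":[[0,0,0],[0,0,0],[0,0,0],[0,0,0.0417],[0,0,0.0417],[0,0,0.0417],[0,0,0.0417],[0,0,0.0417],[0,0,0.0417],[0,0,0.0417],[0,0,0.0417],[0,0,0]],"hand":[0.3,0.3,0.3,0.3,0.3,0.3,0.3,0.3,0.3,0.3,0.3,0.3]}' 20;
python3 -m jog '{"xyz":[[0,0,0],[0,0,0],[0,0,0],[0,0,0],[0,0,0],[0,0,0],[0,0,0]],"delta_rot":[[0,0,0],[0,0,0],[0,0,0],[0,0,0],[0,0,0],[0,0,0],[0,0,0]],"hand":[1,1,1,1,1,1,1]}' 20
```

```text
time_s: 10.85
eef_pos: [0.6093, 0.1245, 0.1784]
orientation: [180.0, 0.0, 16.0]
force: [-0.0, -0.5, -0.1]
width: 0.352
grasp_force: 0.0
time_s: 11.55
eef_pos: [0.6092, 0.1256, 0.1784]
orientation: [-179.9, 0.0, 15.9]
force: [-3.7, 4.0, 3.1]
width: 0.13
grasp_force: 21.3
```

Axis solves to (0.6077, 0.1251). The flat pinch sat 1.1 mm toward 46°, so the flat faces 226°. It needs a −60° turn.

```bash
python3 -m jog '{"xyz":[[0,0,0],[0,0,0],[-0.02,0.07,0],[0,0,0],[0,0,0],[0,0,0],[0,0,0],[0,0,0],[0,0,0],[0,0,0],[0,0,0],[0,0,0]],"delta_rot":[[0,0,0],[0,0,0],[0,0,0],[0,0,-0.0417],[0,0,-0.0417],[0,0,-0.0417],[0,0,-0.0417],[0,0,-0.0417],[0,0,-0.0417],[0,0,-0.0417],[0,0,-0.0417],[0,0,0]],"hand":[0.3,0.3,0.3,0.3,0.3,0.3,0.3,0.3,0.3,0.3,0.3,0.3]}' 20;
python3 -m jog '{"xyz":[[0,0,0],[0,0,0],[0,0,0],[0,0,0],[0,0,0],[0,0,0],[0,0,0],[0,0,0]],"delta_rot":[[0,0,0],[0,0,0],[0,0,0],[0,0,0],[0,0,0],[0,0,0],[0,0,0],[0,0,0]],"hand":[1,1,1,1,1,1,1,1]}' 50
python3 -m jog '{"xyz":[[0,-0.01,0],[0,-0.01,0],[0.01,-0.01,0],[0,-0.01,0],[0,-0.01,0],[0,-0.01,0],[0.01,0,0],[0,0,0],[0,0,0],[0,0,0],[0,0,0],[0,0,0]],"delta_rot":[[0,0,-0.0333],[0,0,-0.0333],[0,0,-0.0333],[0,0,-0.0333],[0,0,-0.0333],[0,0,-0.0333],[0,0,-0.0333],[0,0,-0.0333],[0,0,-0.0333],[0,0,-0.0333],[0,0,0],[0,0,0]],"hand":[1,1,1,1,1,1,1,1,1,1,1,1]}' 50
```

```text
time_s: 12.75
eef_pos: [0.6092, 0.1264, 0.1782]
orientation: [180.0, -0.0, -44.2]
force: [-0.1, -0.3, -0.2]
width: 0.348
grasp_force: 0.0
time_s: 13.55
eef_pos: [0.6088, 0.1262, 0.1783]
orientation: [179.9, -0.0, -44.1]
force: [-3.3, -3.7, 3.2]
width: 0.088
grasp_force: 49.3
time_s: 14.75
eef_pos: [0.6091, 0.1248, 0.1783]
orientation: [179.9, -0.1, -104.0]
force: [-4.2, -2.9, 2.8]
width: 0.085
grasp_force: 49.3
```

The width stayed on the flat and the side force barely changed through the turn, so flat and axis both fit. Release, lift, and measure the crank while the arm is still clear of it.

```bash
python3 -m jog '{"xyz":[[0,0,0],[0,0,0],[0,0,0],[0,0,0],[0,0,0.5],[0,0,0.9],[0,0,0.9],[0,0,0.9],[0,0,0]],"delta_rot":[[0,0,0],[0,0,0],[0,0,0],[0,0,0],[0,0,0],[0,0,0],[0,0,0],[0,0,0],[0,0,0]],"hand":[0,-0.4,-1,-1,-1,-1,-1,-1,-1]}' 50
python3 - <<'E'
from h import *
from scipy.optimize import least_squares
T=avg("top",3);S=avg("scene",3)
obs={}
for n in("top","scene"):
  for k in("crank_hub","crank_screw","crank"):
    print(n,k,[(round(r['p'],2),np.round(r['location'],1).tolist()) for r in pinpoint(k,n)[:3]])
# fit mask silhouette of crank by rendering its boxes
def mask(n,near):
    c=[r for r in cut_out("crank",n) if r['mask'][near[1]-22:near[1]+22,near[0]-22:near[0]+22].sum()>.7*r['mask'].sum()]
    return c[0]['mask'] if c else None
mt,ms=mask("top",(455,258)),mask("scene",(283,200))
def box(x0,x1,y0,y1,z0,z1): return np.array([[x,y,z] for x in(x0,x1) for y in(y0,y1) for z in(z0,z1)])
def cyl(x,y,r,z0,z1): 
    a=np.linspace(0,2*np.pi,16); return np.array([[x+r*np.cos(t),y+r*np.sin(t),z] for t in a for z in(z0,z1)])
a=np.linspace(0,2*np.pi,16)
scr=np.array([[x,.0085*np.cos(t),.012+.0085*np.sin(t)] for t in a for x in(-.029,-.023)])
parts=[box(-.014,.014,-.013,.013,0,.024),box(.014,.118,-.008,.008,0,.005),cyl(.118,0,.0135,.008,.063),scr,box(-.023,-.014,-.003,.003,.009,.015)]
def render(n,p,s=8):
    c,sn=np.cos(p[2]),np.sin(p[2]); R=np.array([[c,-sn,0],[sn,c,0],[0,0,1]])
    im=np.zeros((480,640),np.uint8)
    f,cx,cy,M=cam(n)
    for q in parts:
        w=q@R.T+[p[0],p[1],0]; u=w@M[:3,:3].T+M[:3,3]; uv=np.c_[cx+f*u[:,0]/u[:,2],cy+f*u[:,1]/u[:,2]]
        h=cv2.convexHull((uv*256).astype(np.int32)); cv2.fillConvexPoly(im,h,255,cv2.LINE_AA,8)
    return cv2.GaussianBlur(im.astype(float)/255,(0,0),1)
from scipy.optimize import minimize
for nm,ns in (("top",[("top",mt)]),("scene",[("scene",ms)]),("both",[("top",mt),("scene",ms)])):
    if any(m is None for _,m in ns): print("no",nm); continue
    g=[(n,cv2.GaussianBlur(m.astype(float),(0,0),1)) for n,m in ns]
    f=lambda v:sum(((render(n,[v[0]/100,v[1]/100,v[2]/10])-m)**2).sum() for n,m in g)
    r=minimize(f,[49.9,-32.4,-7.27],method="Nelder-Mead",options=dict(initial_simplex=[[49.9,-32.4,-7.27],[50.9,-32.4,-7.27],[49.9,-31.4,-7.27],[49.9,-32.4,-6.5]]))
    print(nm,(r.x[:2]/100).round(4),np.degrees(r.x[2]/10).round(1),round(r.fun,1))
E
```

```text
time_s: 15.65
eef_pos: [0.6113, 0.1253, 0.2634]
orientation: [-179.6, 0.2, -104.0]
force: [0.4, 0.1, 0.4]
width: 0.999
grasp_force: 0.0
top crank_hub [(0.97, [362.5, 261.3]), (0.72, [440.2, 270.4])]
top crank_screw [(0.92, [431.7, 284.4]), (0.9, [357.2, 271.5])]
top crank [(0.94, [434.9, 271.7]), (0.77, [362.2, 264.2]), (0.49, [261.0, 223.5])]
scene crank_hub [(0.95, [318.6, 240.5]), (0.86, [302.0, 205.8])]
scene crank_screw [(0.95, [330.4, 246.1]), (0.66, [304.8, 209.1])]
scene crank [(0.84, [315.8, 247.4]), (0.73, [296.7, 207.9])]
top [ 0.4981 -0.324 ] -42.5 46.9
no scene
no both
```

```bash
python3 -m jog '{"xyz":[[-0.26,-0.98,0],[-0.26,-0.98,0],[-0.26,-0.98,0],[-0.26,-0.98,0],[-0.26,-0.98,0],[-0.26,-0.98,0],[-0.26,-0.98,0],[-0.26,-0.98,0],[-0.26,-0.98,0]],"delta_rot":[[0,0,-0.0086],[0,0,-0.0086],[0,0,-0.0086],[0,0,-0.0086],[0,0,-0.0086],[0,0,-0.0086],[0,0,-0.0086],[0,0,-0.0086],[0,0,-0.0086]],"hand":[-1,-1,-1,-1,-1,-1,-1,-1,-1]}' 20; python3 -m jog '{"xyz":[[-0.26,-0.98,0],[-0.26,-0.98,0],[-0.26,-0.98,0],[-0.26,-0.98,0],[-0.26,-0.98,0],[-0.26,-0.98,0],[-0.26,-0.98,0],[-0.26,-0.98,0],[-0.26,-0.98,0],[0,0,0],[0,0,0]],"delta_rot":[[0,0,-0.0086],[0,0,-0.0086],[0,0,-0.0086],[0,0,-0.0086],[0,0,-0.0086],[0,0,-0.0086],[0,0,-0.0086],[0,0,-0.0086],[0,0,-0.0086],[0,0,0],[0,0,0]],"hand":[-1,-1,-1,-1,-1,-1,-1,-1,-1,-1,-1]}' 20
```

```text
time_s: 17.25
eef_pos: [0.5507, -0.0963, 0.2585]
orientation: [-180.0, 0.0, -118.0]
force: [-0.1, 0.2, -0.0]
width: 0.999
grasp_force: 0.0
time_s: 18.35
eef_pos: [0.4924, -0.3161, 0.2581]
orientation: [180.0, 0.0, -132.0]
force: [0.4, 0.6, 0.4]
width: 0.997
grasp_force: 0.0
```

```bash
python3 -m jog '{"xyz":[[0,-0.12,-0.95],[0,0,-0.95],[0,0,-0.95],[0,0,-0.95],[0,0,-0.95],[0,0,-0.95],[0,0,-0.95],[0,0,-0.95],[0,0,-0.95],[0,0,-0.95],[0,0,-0.4],[0,0,0]],"delta_rot":[[0,0,0],[0,0,0],[0,0,0],[0,0,0],[0,0,0],[0,0,0],[0,0,0],[0,0,0],[0,0,0],[0,0,0],[0,0,0],[0,0,0]],"hand":[-1,-1,-1,-1,-1,-1,-1,-1,-1,-1,-1,-1]}' 20; python3 -m jog '{"xyz":[[0,0,0],[0,0,0],[0,0,0],[0,0,0],[0,0,0],[0,0,0],[0,0,0],[0,0,0],[0,0,0],[0,0,0]],"delta_rot":[[0,0,0],[0,0,0],[0,0,0],[0,0,0],[0,0,0],[0,0,0],[0,0,0],[0,0,0],[0,0,0],[0,0,0]],"hand":[-0.4,-0.2,-0.1,0,0.1,0.2,0.2,0.2,0.2,0.2]}' 20
```

```text
time_s: 19.55
eef_pos: [0.4919, -0.3179, 0.0096]
orientation: [179.8, -0.1, -131.8]
force: [0.4, -0.3, 0.3]
width: 0.997
grasp_force: 0.0
time_s: 20.55
eef_pos: [0.4935, -0.3193, 0.012]
orientation: [-179.9, 0.0, -131.9]
force: [0.0, 0.2, 5.9]
width: 0.496
grasp_force: 20.6
```

```bash
python3 -m jog '{"xyz":[[0,0,0],[0,0,0],[0,0,0],[0,0,0.8],[0,0,0.8],[0.19,-0.21,0],[0,0,0],[0,0,0],[0,0,0],[0,0,0],[0,0,0],[0,0,0]],"delta_rot":[[0,0,0],[0,0,0],[0,0,0],[0,0,0],[0,0,0],[0,0,0.045],[0,0,0.045],[0,0,0.045],[0,0,0.045],[0,0,0.045],[0,0,0.045],[0,0,0.045]],"hand":[-0.4,-1,-1,-1,-1,-1,-1,-1,-1,-1,-1,-1]}' 20; python3 -m jog '{"xyz":[[0,0,0],[0,0,0],[0,0,0],[0,0,0],[0,0,0]],"delta_rot":[[0,0,0.045],[0,0,0.045],[0,0,0.045],[0,0,0.045],[0,0,0.005]],"hand":[-1,-1,-1,-1,-1]}' 20
```

```text
time_s: 21.75
eef_pos: [0.497, -0.324, 0.0504]
orientation: [180.0, 0.0, -74.9]
force: [-0.7, -0.2, 0.3]
width: 0.999
grasp_force: 0.0
time_s: 22.25
eef_pos: [0.4971, -0.324, 0.0504]
orientation: [180.0, 0.0, -41.8]
force: [-0.5, 0.2, 0.6]
width: 1.0
grasp_force: 0.0
```

```bash
python3 -m jog '{"xyz":[[0.05,-0.025,-0.95],[0,0,-0.95],[0,0,0],[0,0,0],[0,0,0],[0,0,0],[0,0,0],[0,0,0],[0,0,0],[0,0,0]],"delta_rot":[[0,0,0],[0,0,0],[0,0,0],[0,0,0],[0,0,0],[0,0,0],[0,0,0],[0,0,0],[0,0,0],[0,0,0]],"hand":[-1,-1,-1,-0.3,0,0.2,0.4,0.6,0.6,0.6]}' 30;python3 -m jog '{"xyz":[[0,0,0],[0,0,0],[0,0,0]],"delta_rot":[[0,0,0],[0,0,0],[0,0,0]],"hand":[1,1,1]}' 110
```

```text
time_s: 23.25
eef_pos: [0.4991, -0.3251, 0.0044]
orientation: [-180.0, -0.1, -41.9]
force: [-1.2, 1.4, 6.2]
width: 0.297
grasp_force: 31.1
time_s: 23.55
eef_pos: [0.4993, -0.3251, 0.0047]
orientation: [-180.0, -0.1, -41.9]
force: [-0.8, 1.2, 7.8]
width: 0.277
grasp_force: 109.2
```

```bash
python3 -m jog '{"xyz":[[0,0,0.5],[0,0,0.9],[0,0,0.9],[0,0,0.9],[0,0,1],[0,0,1],[0,0,1],[0,0,1],[0,0,1],[0,0,1],[0,0,1],[0,0,0.3]],"delta_rot":[[0,0,0],[0,0,0],[0,0,0],[0,0,0],[0,0,0],[0,0,0],[0,0,0],[0,0,0],[0,0,0],[0,0,0],[0,0,0],[0,0,0]],"hand":[1,1,1,1,1,1,1,1,1,1,1,1]}' 110; python3 -m jog '{"xyz":[[0.21,0.9,0],[0.21,0.9,0],[0.21,0.9,0],[0.21,0.9,0],[0.21,0.9,0],[0.21,0.9,0],[0.21,0.9,0],[0.21,0.9,0],[0.21,0.9,0],[0.21,0.9,0]],"delta_rot":[[0,0,0.0077],[0,0,0.0077],[0,0,0.0077],[0,0,0.0077],[0,0,0.0077],[0,0,0.0077],[0,0,0.0077],[0,0,0.0077],[0,0,0.0077],[0,0,0.0077]],"hand":[1,1,1,1,1,1,1,1,1,1]}' 110; python3 -m jog '{"xyz":[[0.21,0.9,0],[0.21,0.9,0],[0.21,0.9,0],[0.21,0.9,0],[0.21,0.9,0],[0.21,0.9,0],[0.21,0.9,0],[0.21,0.9,0],[0.21,0.9,0],[0,0,0],[0,0,0]],"delta_rot":[[0,0,0.0077],[0,0,0.0077],[0,0,0.0077],[0,0,0.0077],[0,0,0.0077],[0,0,0.0077],[0,0,0.0077],[0,0,0.0077],[0,0,0.0077],[0,0,0],[0,0,0]],"hand":[1,1,1,1,1,1,1,1,1,1,1]}' 110
```

```text
time_s: 24.75
eef_pos: [0.499, -0.3251, 0.2688]
orientation: [-179.9, -0.2, -41.9]
force: [-0.0, -0.4, -1.6]
width: 0.275
grasp_force: 108.2
time_s: 25.75
eef_pos: [0.5505, -0.0985, 0.2645]
orientation: [180.0, 0.1, -28.0]
force: [0.2, 0.2, -2.3]
width: 0.276
grasp_force: 108.4
time_s: 26.85
eef_pos: [0.5978, 0.1031, 0.2645]
orientation: [179.9, 0.1, -15.5]
force: [0.3, -0.9, -2.5]
width: 0.277
grasp_force: 108.3
```

```bash
python3 - <<'E'
from h import *
for n in("top","scene"):cv2.imwrite(f"pics/{n}2.png",eyes.grab_frame(n))
T=cv2.imread("pics/top2.png")[150:270,200:330];S=cv2.imread("pics/scene2.png")[200:320,270:400]
cv2.imwrite("pics/v2.png",np.hstack([cv2.resize(T,None,fx=3,fy=3,interpolation=2),cv2.resize(S,None,fx=3,fy=3,interpolation=2)]))
s=manip.get_state();print(s['eef_pos'],s['wrist_torque'])
E
```

```text
[0.59792171 0.10221969 0.26527296] [ 0.0013946   0.11299064 -0.00558116]
```

View pics/v2.png

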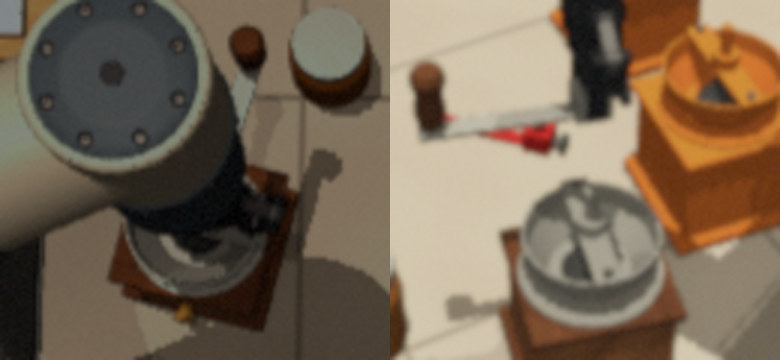

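Crank is in hand with its arm pointing away from the knob (top crop knob (183,312), grip (247,45)). Scene crop: grip top at about px (282,225). Align over the axis and check the droop.

```bash
python3 -m jog '{"xyz":[[0.2,0.45,0],[0.2,0.45,0],[0,0,-0.5],[0,0,-0.5],[0,0,-0.4],[0,0,0],[0,0,0]],"delta_rot":[[0,0,0.0043],[0,0,0.004],[0,0,0],[0,0,0],[0,0,0],[0,0,0],[0,0,0]],"hand":[1,1,1,1,1,1,1]}' 110
python3 - <<'E'
from h import *
s=manip.get_state();e=s['eef_pos'];y=np.radians(s['orientation'][2])
S=avg("scene",3);T=avg("top",3)
c=np.array([np.cos(y),np.sin(y),0]);b=e-.0007*c-[0,0,.0047]
print(e,s['orientation'])
for t in(0,2,4,6):
    a=np.radians(t);d=c*np.cos(a)-np.array([0,0,1])*np.sin(a);u=np.array([0,0,1])*np.cos(a)+c*np.sin(a)
    g=b+.118*d+.063*u; print(t,"grip top",proj("scene",g),proj("top",g),"axis end",proj("scene",b+.125*d+.0025*u))
print("bore under",proj("scene",b),"shaft top",proj("scene",[.6077,.1251,.204]))
cv2.imwrite("pics/v3.png",np.hstack([cv2.resize(S[205:305,265:365],None,fx=4,fy=4,interpolation=2),cv2.resize(T[150:250,235:335],None,fx=4,fy=4,interpolation=2)]))
E
```

```text
time_s: 27.65
eef_pos: [0.6085, 0.1253, 0.231]
orientation: [180.0, -0.0, -14.1]
force: [0.7, 0.4, -2.6]
width: 0.276
grasp_force: 108.5
[0.60853765 0.12531351 0.23102485] [ 1.79981186e+02 -1.66613593e-02 -1.40639523e+01]
0 grip top [282.24810533 243.75226152] [271.38651285 161.5594386 ] axis end [280.84838714 264.65127799]
2 grip top [281.37170759 245.37161064] [271.83013934 161.13145685] axis end [280.97558952 266.0569902 ]
4 grip top [280.57087648 246.9961855 ] [272.25599136 160.77811077] axis end [281.17085972 267.44187625]
6 grip top [279.84617659 248.62362345] [272.66369194 160.4990551 ] axis end [281.43335897 268.80434827]
bore under [336.55503546 255.78465613] shaft top [336.39395061 262.73214231]
```

View pics/v3.png

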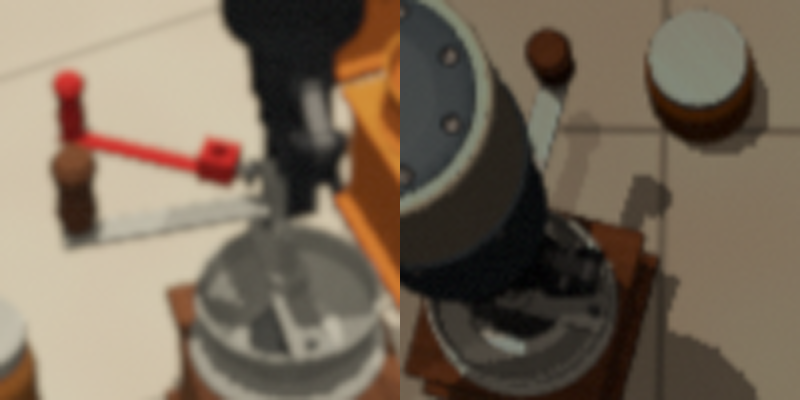

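Scene crop: grip top at px (283,244) against 0° droop predicted (282.2,243.8), so the crank is level. Lowering.

```bash
python3 -m jog '{"xyz":[[0,-0.015,-0.35],[0,0,-0.35],[0,0,-0.1],[0,0,-0.1],[0,0,-0.1],[0,0,0]],"delta_rot":[[0,0,0],[0,0,0],[0,0,0],[0,0,0],[0,0,0],[0,0,0]],"hand":[1,1,1,1,1,1]}' 110; python3 -m jog '{"xyz":[[0,0,-0.1],[0,0,-0.1],[0,0,-0.1],[0,0,0]],"delta_rot":[[0,0,0],[0,0,0],[0,0,0],[0,0,0]],"hand":[1,1,1,1]}' 110
```

```text
time_s: 28.55
eef_pos: [0.6082, 0.1249, 0.2055]
orientation: [180.0, 0.0, -14.1]
force: [0.2, 0.1, -1.9]
width: 0.276
grasp_force: 108.5
time_s: 28.95
eef_pos: [0.6081, 0.1249, 0.1977]
orientation: [180.0, 0.0, -14.1]
force: [-0.2, 0.2, -2.2]
width: 0.279
grasp_force: 108.5
```

```bash
python3 -m jog '{"xyz":[[0,0,-0.1],[0,0,-0.1],[0,0,-0.1],[0,0,0]],"delta_rot":[[0,0,0],[0,0,0],[0,0,0],[0,0,0]],"hand":[1,1,1,1]}' 110; python3 -m jog '{"xyz":[[0,0,-0.1],[0,0,-0.1],[0,0,-0.1],[0,0,0]],"delta_rot":[[0,0,0],[0,0,0],[0,0,0],[0,0,0]],"hand":[1,1,1,1]}' 110
```

```text
time_s: 29.35
eef_pos: [0.6081, 0.1249, 0.1902]
orientation: [180.0, 0.1, -14.1]
force: [-0.3, 0.7, -1.9]
width: 0.281
grasp_force: 108.5
time_s: 29.75
eef_pos: [0.608, 0.1249, 0.1827]
orientation: [180.0, 0.1, -14.1]
force: [0.4, -0.6, -2.4]
width: 0.28
grasp_force: 108.5
```

```bash
python3 -m jog '{"xyz":[[0,0,-0.1],[0,0,-0.06],[0,0,0],[0,0,0]],"delta_rot":[[0,0,0],[0,0,0],[0,0,0],[0,0,0]],"hand":[1,1,1,1]}' 110; python3 -m jog '{"xyz":[[0,0,-0.06],[0,0,0],[0,0,0]],"delta_rot":[[0,0,0],[0,0,0],[0,0,0]],"hand":[1,1,1]}' 110
```

```text
time_s: 30.15
eef_pos: [0.6083, 0.1249, 0.1793]
orientation: [180.0, -0.0, -14.1]
force: [-0.8, -0.6, -2.7]
width: 0.28
grasp_force: 108.5
time_s: 30.45
eef_pos: [0.6086, 0.1249, 0.1787]
orientation: [-180.0, -0.1, -14.1]
force: [-2.9, 0.5, 3.2]
width: 0.278
grasp_force: 109.1
```

```bash
python3 -m jog '{"xyz":[[0,0,-0.08],[0,0,0],[0,0,0],[0,0,0],[0,0,0]],"delta_rot":[[0,0,0],[0,0,0],[0,0,0],[0,0,0],[0,0,0]],"hand":[1,1,1,1,1]}' 110
python3 - <<'E'
from h import *
S=avg("scene",3);T=avg("top",2)
b=np.array([.6077,.1251,.174]);y=np.radians(-14.1);c=np.array([np.cos(y),np.sin(y),0])
for t in(-2,0,2,4):
    a=np.radians(t);d=c*np.cos(a)-np.array([0,0,1])*np.sin(a);u=np.array([0,0,1])*np.cos(a)+c*np.sin(a)
    print(t,proj("scene",b+.118*d+.063*u),proj("top",b+.118*d+.063*u))
print("screw",proj("scene",b-.029*c+[0,0,.012]))
cv2.imwrite("pics/v4.png",np.hstack([cv2.resize(S[220:320,265:365],None,fx=4,fy=4,interpolation=2),cv2.resize(T[150:250,235:335],None,fx=4,fy=4,interpolation=2)]))
print(manip.get_state()['wrist_torque'])
E
```

```text
time_s: 30.95
eef_pos: [0.6086, 0.1249, 0.1787]
orientation: [-179.9, -0.2, -14.0]
force: [-6.6, 0.4, 13.3]
width: 0.278
grasp_force: 110.5
-2 [284.7067175  259.77245757] [273.39662142 168.09014789]
0 [283.78526473 261.28572072] [273.83039425 167.58765212]
2 [282.9358032  262.80552139] [274.24756041 167.15659823]
4 [282.15902925 264.32963659] [274.64772924 166.79682335]
screw [348.55639034 266.11041921]
[ 0.25412146  2.34427238 -0.02020375]
```

View pics/v4.png

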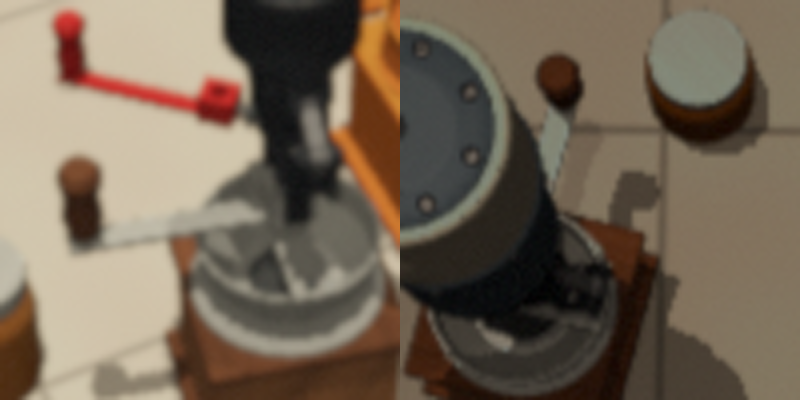

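Scene crop: grip top at px (284.5,261.3) against the level-and-seated prediction (283.8,261.3). A further 2 mm push gave only force (13 N) and no descent, so the hub is on the shoulder. Grip is 110 N.

```bash
python3 -c "
from rig import manip
print(manip.hand_in())"
```

```text
the job is handed in; nothing more can be done
None
```

The job is handed in (no verdict came back): the shaft's flat is turned to the drawer side, and the crank hub is down on the shoulder and level with its screw on the flat. The gripper is still holding the hub at about 110 N.

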